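# Lock the hold-down jig with the ring pin

### The arm

A 6-joint arm with a two-finger parallel gripper is mounted at the origin on the work surface. World frame = base frame: x ahead of the robot, y to its left, z up, the work surface at z = 0. Lengths are in m, angles in rad, forces in N, time in s.
With the tool pointing down it reaches from about 0.375 to 0.975 m from the base axis. Payload 3.8 kg.
Tool frame: the origin (TCP) lies midway between the tips of the shut fingers; the grasp point (between the pads) lies 19 mm behind it; z points along the fingers, y is the line along which they close (so a half turn about z gives the same grasp; the last joint's range is limited). The gripper opens to 88 mm and grips with 3 to 60 N. Pads are 18 mm wide; open, the fingers measure 123 mm over their backs; the gripper's body (75 mm by 187 mm) begins 45 mm behind the grasp point.
Start: joints at [-1.202, 0.264, 1.604, -0, 1.274, -0.037], TCP at [0.266, -0.62, 0.239] pointing down, gripper open.
Joint ranges: [-2.63, 2.63], [-0.94, 2.18], [0.31, 2.57], [-1.31, 4.45], [0, 2.66], [-2.55, 2.55]. Speed limits (rad/s): [2.57, 2.57, 3.14, 3.14, 3.14, 3.14].

### API

Orientations are given as a unit quaternion [w, x, y, z].
In Python, from plant import arm gives the robot as it stands.
- The arm moves only by the shell command python3 -m creep 'ROWS' [FORCE]. ROWS is JSON, a list of rows, each a list of 7 numbers: the turn, a rotation vector about the world's x, y, z in degrees, then the shift along the world's x, y, z in mm, then the opening, from 0 (shut) to 1 (fully open). A call has 1 to 10 rows; each row shifts and turns the commanded pose from where the row before left it; what a row does not reach is not made up. A row lasts 1/8 s, in which the tool goes at most 62.5 mm and 10.7 degrees, less where a joint would pass 70% of its speed; a pose out of reach is approached as far as the arm can. A call with a gripper value outside its range is refused whole. The fingers move at their own pace and stop on an object; FORCE is the grip in N (left out, the last holds). Time passes only in rows, so rows that do not move let the fingers close. It gives the time, the measured TCP pose, the force, the opening and the grip force at its end, in the units of the state.
- arm.get_obs(): the state, without advancing time (a new reading comes with each control period).
- arm.snapshot(name): name is "side" or "top"; returns the picture (400x640x3 uint8, red, green, blue); there is no depth.
- arm.camera_params(name): a dict with "intrinsics" (3x3 intrinsics, pixels), "rvec" (rotation vector, rad) and "tvec" (3), from world to camera coordinates, as OpenCV has them. Camera axes: x right, y down, z forward; pixel columns grow to the right and rows downward; lengths in m; the calibration is good to about 2 mm. A picture is of the moment at which its call begins. camera_params takes no time and is no camera call.
- arm.finish_job(): hands the job in; it is judged then, once.
The state is a dict: "time": time; "joint_pos": joint angles; "joint_vel": joint speeds; "joint_torque": joint torques, N m; "ee_pos": TCP position; "tool_rot": TCP orientation; "contact_force": force on the tool from outside, world axes, zero at the start; "moment": the same for the moment, N m; "gripper_width": finger opening in m; "grip_force": force on a finger pad.
Only numpy, scipy, OpenCV 4.12 (cv2) and the standard library are available. Lean on these libraries where they do the work, as an engineer would, in place of code of your own. Each camera call takes 0.05 s, during which the arm holds its last target. There are 200 camera calls.

### The job

Lock the hold-down bar of the clamping jig: take the steel lock pin with the wire ring out of the wooden rest, push it through the cross-hole of the jig's upright post until its shoulder is against the post, then swing the wire ring over the top of the post and all the way down round it, so that the pin cannot back out. Let go of everything, and leave the other things on the bench where they are.

Things in the scene. Friction and masses are not known exactly. Their poses are not given: they have to be found in the camera images.
- lockpin: The steel lock pin to use, loose, 0.16 kg, in one of the rest's bays, the only one with a wire ring. Flat head 34 long x 24 wide (y) x 14 thick (z), then a square 12 x 12 shank 66 long, its last 10 mm tapering to a 5 mm nose. Origin on the axis at the shoulder: shank along +x, head along -x. Its axis is 13 mm above the bench at the start, 7 mm when it lies on the bench. The ring hinges at x = -30.
- bail (a joint): Angle of the pin's wire ring: a U loop of 8 mm wire, 52 wide outside, 36 inside, hinged about the pin's y axis at (-30, 0, 0), cross-bar 108 mm from the hinge. 0 = closed, arms along the shank, cross-bar 12 mm beyond the nose; 1.57 = straight up (pin's +z); 3.14 = folded back. Starts at 2.15 to 2.75. Stiff hinge: stays where left, 0.5 N at the bar moves it; stop just below 0.
- bail_bar (a point): Middle of the wire ring's cross-bar (8 mm thick, straight for 24 mm across the pin).
- pin_mid (a point): Point on the lock pin's axis 13 mm in front of the shoulder, at (13, 0, 0) of the pin; it is at the middle of the cross-hole when the pin is fully home.
- jig: Clamping jig, fixed. Origin on the bench under its upright square steel post (26 x 26, top at z = 112); z up. Round the post: plywood base 130 (x) x 210 (y), top z = 20; wooden workpiece 85 x 250, top 50; steel hold-down bar 36 x 190, top 66; spacer 34 x 34, top 78. On its -x side the bench is clear for 200 mm, 65 mm either side of the x axis, with low things beside that; a tin beyond its +x side.
- post_hole (a point): Centre of the square cross-hole (14.6 x 14.6 mm, 26 long, along the jig's x) in the post, 88 mm above the bench; the post's faces are at 13 mm to each side along x. The pin may be pushed in along +x or -x of the jig.
- rest: Wooden rest, fixed: three open-ended bays side by side along y, 66 mm apart, 58 wide between 8 mm cheeks that reach 48 above the bench from x = -50 to 8; floor 6 thick, x = -50 to 12. Origin on the bench under the middle bay. What lies in a bay points along +x, shoulder near x = 0: heads lie between the cheeks, where fingers do not fit beside them; shanks stick out over the bench.
- plainpin: Bystander: steel headed pin like the lock pin but with a round shank and no ring, in another bay; origin on its axis at its shoulder.
- chisel: Bystander: chisel in another bay, 157 long, wooden handle 90 mm along -x, blade along +x; origin on its axis at the front of the handle.
- offcut: Bystander: wooden offcut 85 x 45 x 28 on the +y side of the open bench before the jig; origin under its centre.
- trysquare: Bystander: small try square, wooden stock 110 x 22 x 16 along x, steel blade 24 wide and 90 long to its -y side; origin under the stock's centre.
- tin: Bystander: open aluminium tin, 68 diameter, 75 high, beyond the jig; origin under its centre.
- gluebottle: Bystander: white glue bottle, 56 diameter, 150 high, off the jig's -y end; origin under its centre.
- mallet: Bystander: wooden joiner's mallet at the far edge, block head 62 x 115 x 70 at its +x end, handle 120 long along -x; origin on the bench under its middle.
- screwdriver: Bystander: screwdriver, 190 long, lying off the jig's +y end; origin under its middle.
Mind the look-alikes: they are no part of the job. Leave any purple look-alike of the lockpin alone.

How it is judged:
On the way, in this order (a step that is already met when the one before it is completed fails the run):
1. the pin is home in the cross-hole, its ring not yet closed (distance between pin_mid and post_hole below 0.006 m and angle between the x axis of lockpin and the x axis of jig, either way round below 0.15 rad and value of joint bail above 0.35 rad), for 0.2 s.
2. the ring is swung over the post and down (distance between pin_mid and post_hole below 0.006 m and angle between the x axis of lockpin and the x axis of jig, either way round below 0.15 rad and value of joint bail below 0.2 rad), for 0.2 s.
At the end, for the whole second after the job is handed in: The lock pin is through the post's cross-hole with pin_mid within 6 mm of the hole's centre and its axis within 0.15 rad of the hole's; the ring is closed round the post (bail below 0.2 rad); the pin is at rest; every bystander is within 30 mm of where it started (all of step 2 and linear speed of lockpin below 0.02 m/s and distance of each of plainpin, chisel, offcut, trysquare, tin, gluebottle, mallet, screwdriver from where it was at the start of the episode below 0.03 m); the robot touches nothing.
It fails at once if a bystander is knocked away (moved more than 60 mm) (distance of any of plainpin, chisel, offcut, trysquare, tin, gluebottle, mallet, screwdriver from where it was at the start of the episode above 0.06 m).
It also fails if it takes over 72 s, if anything falls off the work surface, if the arm or the gripper's body presses on something with over 40 N, if the wrist force passes 120 N, or if a joint passes its speed limit or range.

## Working session

There is one attempt and no reset: what is moved stays moved. The work goes in short steps, Python scripts to look and compute and a shell command to move; the robot and the scene stay as the last step left them, time stands still between calls to the robot, and variables do not carry over. Pictures are saved under pics/ and viewed, at most 10 in all, crops included, and the job is handed in when it is done.

```bash
mkdir -p pics
cat > h.py <<'E'
import numpy as np, cv2
from plant import arm
def P(n):
    c=arm.camera_params(n); K=np.array(c["intrinsics"],float);R=cv2.Rodrigues(np.array(c["rvec"],float))[0];t=np.array(c["tvec"],float).ravel();return K,R,t
def ray(n,px,z):
    K,R,t=P(n);d=R.T@np.linalg.inv(K)@np.array([px[0],px[1],1.]);o=-R.T@t
    return o+d*(z-o[2])/d[2]
def proj(n,X):
    K,R,t=P(n);p=(K@(R@np.atleast_2d(X).T+t[:,None])).T;return p[:,:2]/p[:,2:]
def snap(n,f):
    im=cv2.cvtColor(np.array(arm.snapshot(n)),cv2.COLOR_RGB2BGR);cv2.imwrite('pics/'+f,im);return im
def tri(ps,pt):
    def M(n): K,R,t=P(n);return K@np.c_[R,t]
    X=cv2.triangulatePoints(M("side"),M("top"),np.array(ps,float).reshape(2,1),np.array(pt,float).reshape(2,1));return (X[:3]/X[3]).ravel()
def crop(im,x0,y0,x1,y1,s,f): cv2.imwrite('pics/'+f,cv2.resize(im[y0:y1,x0:x1],None,fx=s,fy=s,interpolation=cv2.INTER_CUBIC))
E
python3 -c "
from h import *
snap('top','top0.png');snap('side','side0.png')
for n in('top','side'):
  K,R,t=P(n);print(n,K[0,0],-R.T@t,R[2])
print(arm.get_obs())"
```

```text
top 492.28425164581074 [0.35605605 0.03836781 1.3451425 ] [ 0.13318172 -0.0150684  -0.99097708]
side 380.81335911371133 [ 0.35942295 -0.56460736  0.7425594 ] [ 0.20717855  0.65632016 -0.72547977]
{'time': 0.1, 'joint_pos': array([-1.20191763e+00,  2.64664624e-01,  1.60519357e+00, -4.30851338e-05,
        1.27369876e+00, -3.68750704e-02]), 'joint_vel': array([ 0.00060516,  0.00112821, -0.00304635,  0.00023453,  0.0006709 ,
       -0.00042796]), 'joint_torque': array([ 1.80186689e-03, -5.03615642e+01, -3.58071470e+01,  7.32815824e-02,
        2.32804252e-02, -5.90187074e-05]), 'ee_pos': array([ 0.26620686, -0.61961303,  0.23754508]), 'tool_rot': array([-9.65247380e-04,  9.79489227e-01,  2.01494143e-01, -1.82600660e-04]), 'contact_force': array([ 0.25409719,  0.50221127, -0.90029517]), 'moment': array([-0.00683533, -0.0127626 ,  0.04213917]), 'grip_force': 0.0, 'gripper_width': 0.08796255934610533}
```

View pics/top0.png

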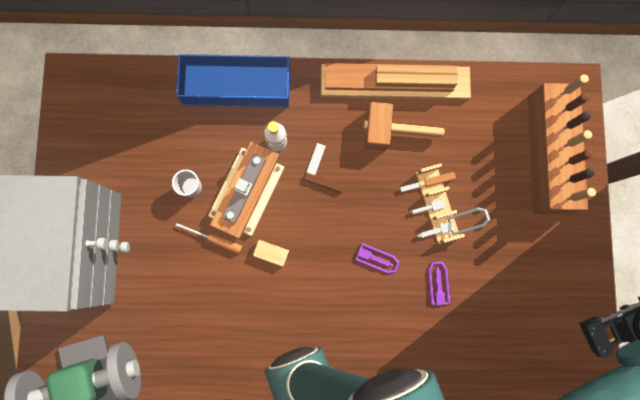

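View pics/side0.png

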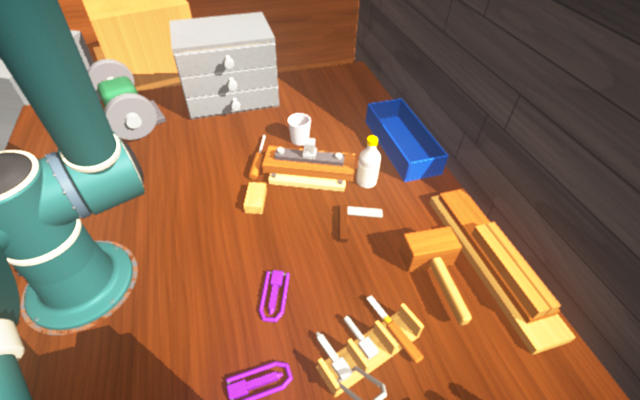

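Candidates in the top view:
- Ring pin at (437,230), grey, in the rest's lower bay.
- Plain pin at (428,208).
- Chisel at (428,185).
- Purple look-alikes at (377,259) and (438,284), which I leave alone.

I choose the grey one with the ring at (437,230) and check it in a close crop.

```bash
python3 -c "
import cv2,numpy as np
t=cv2.imread('pics/top0.png');s=cv2.imread('pics/side0.png')
f=lambda im,x,y,w,h,k:cv2.resize(im[y:y+h,x:x+w],(w*k,h*k),interpolation=cv2.INTER_CUBIC)
a=f(t,400,160,100,90,4);b=f(s,310,300,100,100,4)[:360];c=f(t,190,125,100,60*2,2)
c=f(t,200,130,100,60*2,4)[:240*2][60:300];d=f(s,255,130,100,60,4)
cv2.imwrite('pics/c1.png',np.vstack([np.hstack([a,b]),np.hstack([c,d])]))
"
```

```text
(no output)
```

View pics/c1.png

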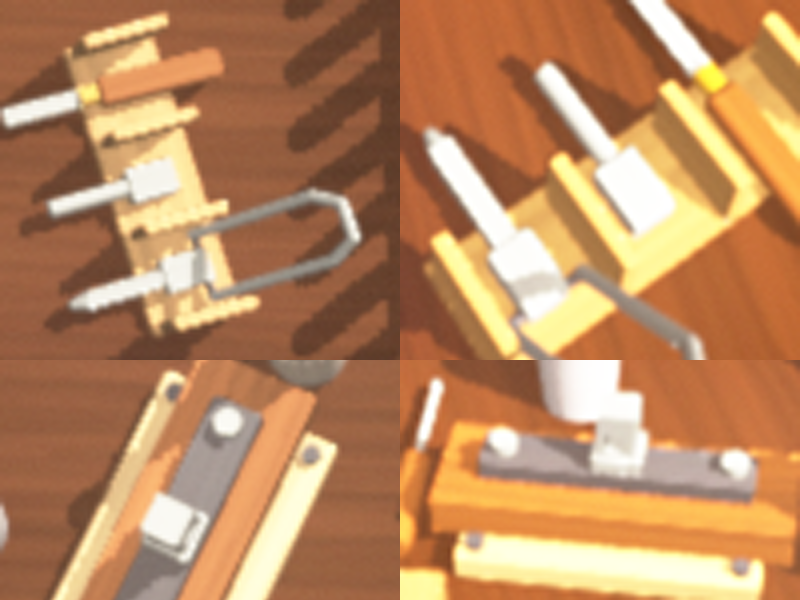

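```bash
cat > fit.py <<'E'
from h import *
from scipy.optimize import minimize
from scipy.ndimage import map_coordinates
def rect(x0,x1,y0,y1,z):
    c=np.array([[x0,y0,z],[x1,y0,z],[x1,y1,z],[x0,y1,z]])/1000;return [(c[i],c[(i+1)%4]) for i in range(4)]
JIG=rect(-13,13,-13,13,112)*3+rect(-18,18,-95,95,66)+rect(-42.5,42.5,-125,125,50)+rect(-65,65,-105,105,20)
PIN=rect(-34,0,-12,12,20)+[(np.array([0,s*.006,.019]),np.array([.056,s*.006,.019])) for s in(-1,1)]+[(np.array([.056,s*.006,.019]),np.array([.066,s*.0025,.0155])) for s in(-1,1)]
REST=sum([rect(-50,8,y-4,y+4,48) for y in(-99,-33,33,99)],[])
def pts(seg): return np.vstack([a+np.linspace(0,1,30)[:,None]*(b-a) for a,b in seg])
def T(p,X):
    c,s=np.cos(p[2]),np.sin(p[2]);return X@np.array([[c,s,0],[-s,c,0],[0,0,1]])+[p[0],p[1],0]
def grad(im):
    o=0
    for c in cv2.split(im.astype(np.float32)):
        c=cv2.GaussianBlur(c,(0,0),.8);o=np.maximum(o,np.hypot(cv2.Sobel(c,5,1,0),cv2.Sobel(c,5,0,1)))
    return np.minimum(o,200)
def fit(seg,p0,ims,r=.012,ry=.15):
    X=pts(seg);G={n:grad(im) for n,im in ims.items()}
    def f(p): return -sum(map_coordinates(G[n],proj(n,T(p,X)).T[::-1],order=1).mean() for n in G)
    cand=sorted([(f(q),q) for q in ([p0[0]+a,p0[1]+b,p0[2]+c] for a in np.linspace(-r,r,13) for b in np.linspace(-r,r,13) for c in np.linspace(-ry,ry,11))],key=lambda v:v[0])[:3]
    return min((minimize(f,q,method='Nelder-Mead',options=dict(initial_simplex=np.array(q)+np.vstack([np.zeros(3),np.diag([.002,.002,.03])]))) for _,q in cand),key=lambda r:r.fun)
def draw(im,n,seg,p,k):
    im=cv2.resize(im,None,fx=k,fy=k,interpolation=cv2.INTER_CUBIC)
    for a,b in seg:
        q=(proj(n,T(p,np.array([a,b])))+.5)*k-.5;cv2.line(im,tuple(int(v) for v in q[0]),tuple(int(v) for v in q[1]),(0,255,0),1)
    return im
E
python3 - <<'E'
from fit import *
ims={n:cv2.imread(f'pics/{n}0.png') for n in('top','side')}
post=ray('top',(243,185.5),.112);print('post',post,ray('side',(310.5,141.75),.112))
nose=ray('top',(419.2,235.7),.013);sh=ray('top',(441,229),.013);print(nose,ray('side',(318,333.7),.013),sh)
yj=np.arctan2(*(lambda d:(d[1],d[0]))(ray('top',(230,240),.05)-ray('top',(275,135),.05)))-np.pi/2
yp=np.arctan2(*(nose-sh)[[1,0]]);print(yj,yp)
res={}
for nm,seg,p in(('jig',JIG,[post[0],post[1],yj]),('pin',PIN,[*(nose[:2]-.066*np.array([np.cos(yp),np.sin(yp)])),yp])):
    for sub in (['top','side'],['top'],['side']):
        r=fit(seg,p,{n:ims[n] for n in sub});print(nm,sub,r.x.round(4),r.fun)
        if len(sub)==2:res[nm]=r.x
np.save('res.npy',np.array([res['jig'],res['pin']]))
A=[]
for n,(x,y),(u,v) in(('top',(195,130),(400,175)),('side',(255,125),(305,315))):
    k=4;a=draw(ims[n],n,JIG,res['jig'],k)[y*k:(y+75)*k,x*k:(x+100)*k] if n=='side' else draw(ims[n],n,JIG,res['jig'],k)[(y+15)*k:(y+90)*k,x*k:(x+100)*k]
    b=draw(ims[n],n,PIN,res['pin'],k)[v*k:(v+75)*k,u*k:(u+100)*k];A.append(np.hstack([a,b]))
cv2.imwrite('pics/ov.png',np.vstack(A))
E
```

```text
post [0.57596922 0.20616389 0.112     ] [0.58271243 0.20839544 0.112     ]
[ 0.46263352 -0.26286271  0.013     ] [ 0.46511207 -0.25864872  0.013     ] [ 0.48176972 -0.32279622  0.013     ]
1.1996919510587745 1.8798556460078533Traceback (most recent call last):
  File "<stdin>", line 10, in <module>
  File "fit.py", line 20, in fit
    cand=sorted([(f(q),q) for q in ([p0[0]+a,p0[1]+b,p0[2]+c] for a in np.linspace(-r,r,13) for b in np.linspace(-r,r,13) for c in np.linspace(-ry,ry,11))],key=lambda v:v[0])[:3]
                  ~^^^
  File "fit.py", line 19, in f
    def f(p): return -sum(map_coordinates(G[n],proj(n,T(p,X)).T[::-1],order=1).mean() for n in G)
                      ~~~^^^^^^^^^^^^^^^^^^^^^^^^^^^^^^^^^^^^^^^^^^^^^^^^^^^^^^^^^^^^^^^^^^^^^^^^
  File "fit.py", line 19, in <genexpr>
    def f(p): return -sum(map_coordinates(G[n],proj(n,T(p,X)).T[::-1],order=1).mean() for n in G)
                                               ~~~~^^^^^^^^^^
  File "h.py", line 9, in proj
    K,R,t=P(n);p=(K@(R@np.atleast_2d(X).T+t[:,None])).T;return p[:,:2]/p[:,2:]
          ~^^^
  File "h.py", line 4, in P
    c=arm.camera_params(n); K=np.array(c["intrinsics"],float);R=cv2.Rodrigues(np.array(c["rvec"],float))[0];t=np.array(c["tvec"],float).ravel();return K,R,t
ValueError: time passes only in moves, steps and waits
```

```bash
sed -i 's/^def P(n):/import functools\n@functools.lru_cache(None)\ndef P(n):/' h.py
cat > run1.py <<'E'
from fit import *
ims={n:cv2.imread(f'pics/{n}0.png') for n in('top','side')}
post=[.578,.207];yj=1.2;nose=np.array([.4635,-.261]);yp=1.88
res={}
for nm,seg,p in(('jig',JIG,[post[0],post[1],yj]),('pin',PIN,[*(nose[:2]-.066*np.array([np.cos(yp),np.sin(yp)])),yp])):
    for sub in (['top','side'],['top'],['side']):
        r=fit(seg,p,{n:ims[n] for n in sub});print(nm,sub,r.x.round(4),r.fun)
        if len(sub)==2:res[nm]=r.x
np.save('res.npy',np.array([res['jig'],res['pin']]))
A=[]
for n,(x,y),(u,v) in(('top',(195,145),(400,175)),('side',(255,125),(305,315))):
    k=4;a=draw(ims[n],n,JIG,res['jig'],k)[y*k:(y+75)*k,x*k:(x+100)*k]
    b=draw(ims[n],n,PIN,res['pin'],k)[v*k:(v+75)*k,u*k:(u+100)*k];A.append(np.hstack([a,b]))
cv2.imwrite('pics/ov.png',np.vstack(A))
E
python3 run1.py
```

```text
jig ['top', 'side'] [0.5797 0.2108 1.1559] -313.7821044921875
jig ['top'] [0.5789 0.2112 1.1552] -175.0608673095703
jig ['side'] [0.5807 0.2105 1.1601] -140.8448486328125
pin ['top', 'side'] [ 0.4828 -0.3197  1.8934] -372.12744140625
pin ['top'] [ 0.4813 -0.3176  1.88  ] -186.86953735351562
pin ['side'] [ 0.483  -0.3201  1.8917] -187.3518524169922
```

View pics/ov.png

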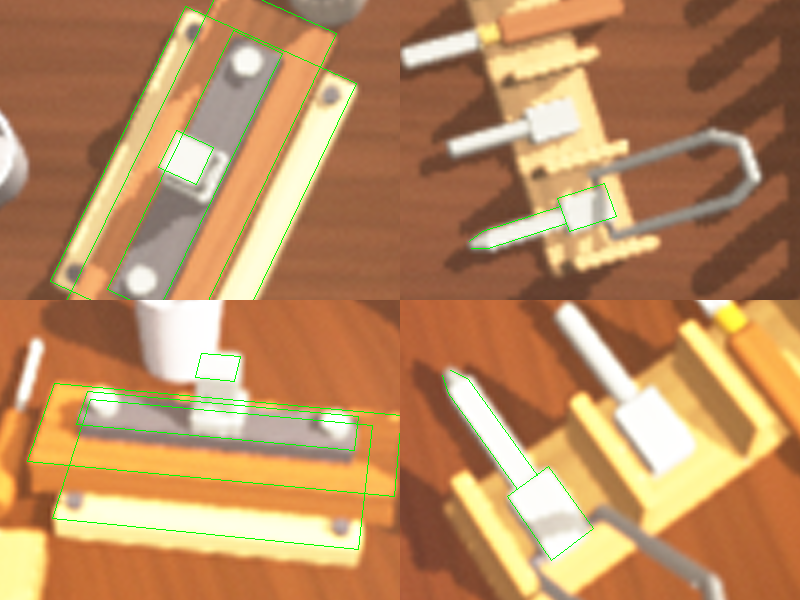

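The overlays match in both views. Jig at (0.580, 0.211), yaw 66.2°. The lock pin's shoulder is at (0.483, -0.320), yaw 108.5°, and it is the grey one with the ring. The ring bar is at top pixel (488,216). The plan is to lift the pin by the shank, lay it on the bench at the jig's yaw and regrasp the head.

```bash
python3 -m creep '[[0,0,10.65,25.7,41.5,0,0.5],[0,0,10.65,25.7,41.5,0,0.5],[0,0,10.65,25.7,41.5,0,0.5],[0,0,10.65,25.7,41.5,0,0.5],[0,0,10.65,25.7,41.5,0,0.5],[0,0,10.65,25.7,41.5,0,0.5],[0,0,10.65,25.7,41.5,0,0.5],[0,0,10.65,25.7,41.5,0,0.5],[0,0,0,0,0,0,0.5],[0,0,0,0,0,0,0.5]]' 40
python3 - <<'E'
from fit import *
j,p=np.load('res.npy')
# bail angle from top pixel
best=min(np.arange(1.9,3,.01),key=lambda b:np.linalg.norm(proj('top',T(p,np.array([[-.030+.108*np.cos(b),0,.013+.108*np.sin(b)]])))[0]-[488,216.2]))
print('bail',best)
for n in('top','side'):print(n,proj(n,[[.5,.03,0]]))
E
```

```text
time: 1.35
ee_pos: [0.4718, -0.2882, 0.2384]
tool_rot: [-0.0, 0.585, 0.811, -0.0]
contact_force: [0.1, -0.1, -0.5]
gripper_width: 0.0445
grip_force: 0.0
bail 2.4000000000000004
top [[311.68135313 220.98571048]]
side [[298.1898395 225.252098 ]]
```

```bash
python3 -m creep '[[0,0,0,0.2,0.7,-50,0.5],[0,0,0,0,0,-50,0.5],[0,0,0,0,0,-50,0.5],[0,0,0,0,0,-45,0.5],[0,0,0,0,0,-20,0.5],[0,0,0,0,0,-10,0.5],[0,0,0,0,0,-8,0.5],[0,0,0,0,0,0,0.5]]'
python3 -m creep '[[0,0,0,0,0,0,0.2],[0,0,0,0,0,0,0.1],[0,0,0,0,0,0,0.1],[0,0,0,0,0,0,0.1],[0,0,0,0,0,0,0.1],[0,0,0,0,0,0,0.1]]' 40
```

```text
time: 2.35
ee_pos: [0.4723, -0.288, 0.006]
tool_rot: [0.0, 0.585, 0.811, -0.0]
contact_force: [0.0, -0.2, 0.0]
gripper_width: 0.0444
grip_force: 0.0
time: 3.1
ee_pos: [0.4725, -0.2875, 0.006]
tool_rot: [0.0, 0.585, 0.811, 0.0]
contact_force: [-0.1, 0.4, 2.9]
gripper_width: 0.0115
grip_force: 40.0
```

```bash
python3 -m creep '[[0,0,0,0,0,15,0.1],[0,0,0,0,0,35,0.1],[0,0,0,0,0,50,0.1],[0,0,0,0,0,0,0.1]]'
python3 -m creep '[[0,0,-5.29,5.15,43.6,0,0.1],[0,0,-5.29,5.15,43.6,0,0.1],[0,0,-5.29,5.15,43.6,0,0.1],[0,0,-5.29,5.15,43.6,0,0.1],[0,0,-5.29,5.15,43.6,0,0.1],[0,0,-5.29,5.15,43.6,0,0.1],[0,0,-5.29,5.15,43.6,0,0.1],[0,0,-5.29,5.15,43.6,0,0.1],[0,0,0,0,0,0,0.1],[0,0,0,0,0,0,0.1]]'
python3 - <<'E'
from h import *
t=snap('top','t1.png');s=snap('side','s1.png')
f=lambda im,x,y,w,h,k:cv2.resize(im[y:y+h,x:x+w],(w*k,h*k),interpolation=cv2.INTER_CUBIC)
cv2.imwrite('pics/c2.png',np.hstack([f(t,240,130,130,150,3),f(s,240,150,130,150,3)]))
E
```

```text
time: 3.6
ee_pos: [0.4754, -0.2896, 0.1109]
tool_rot: [0.005, 0.585, 0.811, 0.0]
contact_force: [0.8, -0.3, -2.2]
gripper_width: 0.0115
grip_force: 39.9
time: 4.85
ee_pos: [0.5124, 0.0611, 0.1046]
tool_rot: [-0.0, 0.838, 0.546, -0.001]
contact_force: [-0.6, -0.1, -3.2]
gripper_width: 0.0116
grip_force: 39.9
```

View pics/c2.png

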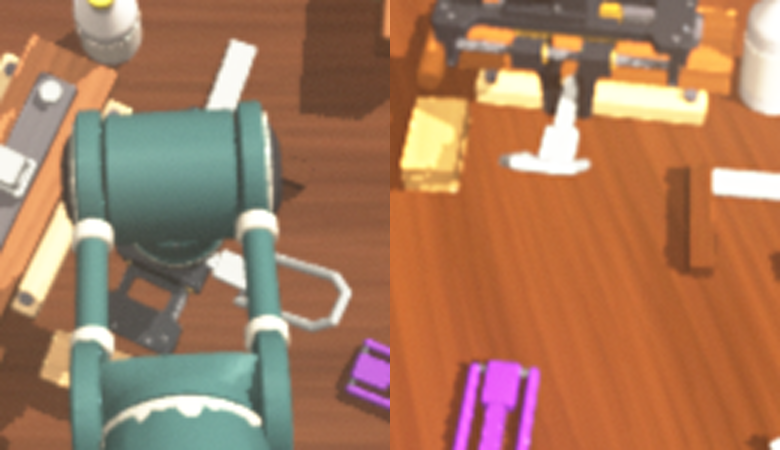

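The side crop shows the pin held by the shank with its head at about (563,140) in the crop and the ring folded back. Next I lower it to the open bench.

```bash
python3 -m creep '[[0,0,0,0,0,-40,0.1],[0,0,0,0,0,-30,0.1],[0,0,0,0,0,-18,0.1],[0,0,0,0,0,-8,0.1],[0,0,0,0,0,-5,0.1],[0,0,0,0,0,0,0.1],[0,0,0,0,0,0,0.1]]'
```

```text
time: 5.82
ee_pos: [0.5143, 0.0614, 0.0056]
tool_rot: [0.0, 0.838, 0.546, 0.001]
contact_force: [-0.1, -1.2, -1.4]
gripper_width: 0.0114
grip_force: 39.9
```

```bash
python3 -m creep '[[0,0,0,0,0,-2,0.1],[0,0,0,0,0,-2,0.1],[0,0,0,0,0,0,0.1]]'
python3 -m creep '[[0,0,0,0,0,0,0.5],[0,0,0,0,0,0,0.5],[0,0,0,0,0,0,0.5],[0,0,0,0,0,30,0.5],[0,0,0,-10,-20,60,0.6],[0,0,0,-10,-20,60,0.6],[0,0,0,-40,0,60,0.6],[0,0,0,-40,0,0,0.6],[0,0,0,-40,0,0,0.6],[0,0,0,0,0,0,0.6]]'
python3 - <<'E'
from fit import *
t=snap('top','t2.png');s=snap('side','s2.png')
D=np.array([0,0,.006]);S=[(a-D,b-D) for a,b in PIN]
r={}
for sub in(['top','side'],['side'],['top']):
    q=fit(S,[.5,.03,1.156],{n:{'top':t,'side':s}[n] for n in sub});print(sub,q.x,q.fun);r[len(sub)*10+(sub[0]=='top')]=q.x
p=r[21]
f=lambda im,x,y,w,h,k:im[y*k:(y+h)*k,x*k:(x+w)*k]
c=proj('top',[[.5,.03,0]])[0].astype(int);d=proj('side',[[.5,.03,0]])[0].astype(int)
cv2.imwrite('pics/c3.png',np.hstack([f(draw(t,'top',S,p,4),c[0]-50,c[1]-50,95,95,4),f(draw(s,'side',S,p,4),d[0]-50,d[1]-50,95,95,4)]))
E
```

```text
time: 6.2
ee_pos: [0.5133, 0.0613, 0.0006]
tool_rot: [-0.0, 0.838, 0.546, -0.0]
contact_force: [0.8, 0.0, -2.1]
gripper_width: 0.0116
grip_force: 39.9
time: 7.45
ee_pos: [0.3771, 0.0223, 0.1997]
tool_rot: [0.0, 0.838, 0.546, 0.0]
contact_force: [1.3, -0.7, -0.2]
gripper_width: 0.0529
grip_force: 0.0
['top', 'side'] [0.5014087  0.03187182 1.18411806] -353.08538818359375
['side'] [0.50081435 0.03157323 1.14428267] -191.87376403808594
['top'] [0.50217805 0.0317892  1.20254082] -162.5900115966797
```

View pics/c3.png

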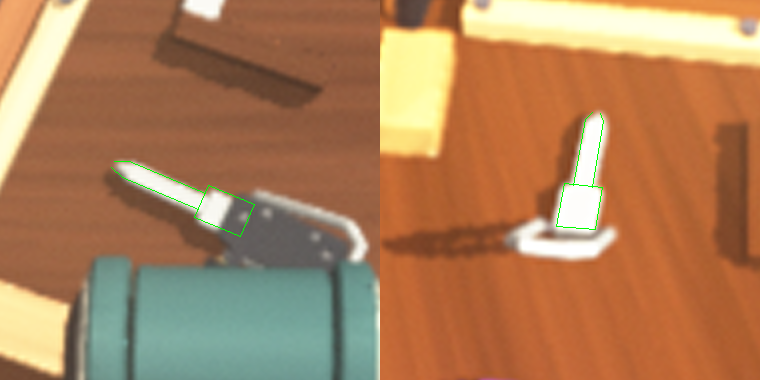

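The pin lies flat on the bench with its head free. The ring is folded back, with its bar in the side crop at about (565,250). Next I grasp the head.

```bash
python3 -m creep '[[0,0,0,39,-2,0,0.6],[0,0,0,39,-2,0,0.6],[0,0,0,39,-2,0,0.6],[0,0,0,0,0,-50,0.6],[0,0,0,0,0,-50,0.6],[0,0,0,0,0,-50,0.6],[0,0,0,0,0,-30,0.6],[0,0,0,0,0,-10,0.6],[0,0,0,0,0,0,0.6],[0,0,0,0,0,0,0.6]]'
```

```text
time: 8.8
ee_pos: [0.4981, 0.0163, 0.0112]
tool_rot: [0.001, 0.838, 0.546, 0.001]
contact_force: [0.1, 0.5, 0.4]
gripper_width: 0.0529
grip_force: 0.0
```

```bash
python3 -m creep '[[0,0,0,-4,0,-5,0.6],[0,0,0,0,0,-4,0.6],[0,0,0,0,0,0,0.6],[0,0,0,0,0,0,0.2],[0,0,0,0,0,0,0.2],[0,0,0,0,0,0,0.2],[0,0,0,0,0,0,0.2],[0,0,0,0,0,0,0.2]]' 50
```

```text
time: 9.8
ee_pos: [0.4926, 0.0163, 0.001]
tool_rot: [0.0, 0.838, 0.546, 0.0]
contact_force: [1.7, 0.2, 0.0]
gripper_width: 0.0232
grip_force: 50.5
```

```bash
python3 -m creep '[[0,0,0,0,0,20,0.2],[0,0,0,0,0,30,0.2],[0,0,0,1,-0.5,31,0.2],[0,0,0,14,32,0,0.2],[0,0,0,14,32,0,0.2],[0,0,0,14.3,32,0,0.2],[0,0,0,0,0,0,0.2],[0,0,0,0,0,0,0.2],[0,0,0,0,0,0,0.2]]'
cat > chk.py <<'E'
from fit import *
import sys
k=sys.argv[1];o=arm.get_obs();e=o['ee_pos'];j=np.load('res.npy')[0]
c,s=np.cos(j[2]),np.sin(j[2]);R=np.array([[c,s],[-s,c]])
print('ee',e.round(4),'tool in jig',(R@(e[:2]-j[:2])*1000).round(1),'yaw',2*np.arctan2(*o['tool_rot'][[2,1]]), 'F',o['contact_force'].round(1))
t=snap('top',f't{k}.png');s=snap('side',f's{k}.png')
D=np.array([0,0,float(sys.argv[2])-.013]);S=[(a+D,b+D) for a,b in PIN]
g=e[:2]+.0165*np.array([c,R[0,1]])
for sub in(['top','side'],['side'],['top']):
    q=fit(S,[*g,j[2]],{n:{'top':t,'side':s}[n] for n in sub},.006,.08);print(sub,'jig mm',(R@(q.x[:2]-j[:2])*1000).round(1),'dyaw',q.x[2]-j[2],q.fun)
    if len(sub)==2:p=q.x
J=proj('top',[[*j[:2],.088]])[0].astype(int)-[45,60];K=proj('side',[[*j[:2],.088]])[0].astype(int)-[50,40]
f=lambda im,n,o:draw(draw(im,n,S,p,1) if 0 else im,n,S if len(sys.argv)<4 else [],p,4)[o[1]*4:o[1]*4+400,o[0]*4:o[0]*4+400]
cv2.imwrite(f'pics/c{k}.png',np.hstack([f(t,'top',J),f(s,'side',K)]))
E
python3 chk.py 4 .088
```

```text
time: 10.92
ee_pos: [0.5347, 0.1109, 0.0813]
tool_rot: [-0.0, 0.838, 0.545, -0.001]
contact_force: [-0.2, -0.8, -2.7]
gripper_width: 0.0236
grip_force: 50.3
ee [0.5347 0.1109 0.0813] tool in jig [-109.6    0.9] yaw 1.153478847805139 F [-0.2 -0.8 -2.7]
['top', 'side'] jig mm [-93.9   1.5] dyaw 0.14895845583744394 -251.8817138671875
['side'] jig mm [-93.2   1.2] dyaw -0.01087815481175003 -179.5719757080078
['top'] jig mm [-98.2  10.9] dyaw 0.23250364503606935 -101.62561798095703
```

View pics/c4.png

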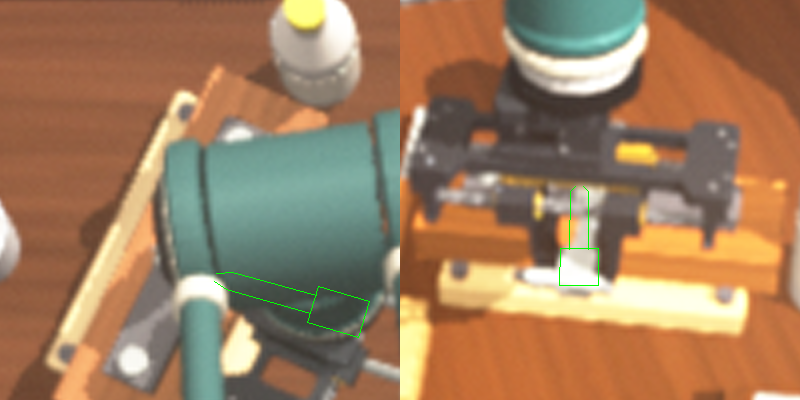

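```bash
python3 -m creep '[[0,0,0.3,1.9,-0.9,0.7,0.2],[0,0,0,0,0,0,0.2],[0,0,0,3.2,7.3,0,0.2],[0,0,0,3.2,7.3,0,0.2],[0,0,0,2,4.6,0,0.2],[0,0,0,2,4.6,0,0.2],[0,0,0,0,0,0,0.2]]' 60
```

```text
time: 11.9
ee_pos: [0.5477, 0.1353, 0.0823]
tool_rot: [-0.0, 0.836, 0.548, -0.0]
contact_force: [-0.8, 0.4, -1.6]
gripper_width: 0.0231
grip_force: 60.3
```

```bash
python3 -m creep '[[0,0,0,2,4.6,0,0.2],[0,0,0,2,4.6,0,0.2],[0,0,0,2,4.6,0,0.2],[0,0,0,2,4.6,0,0.2],[0,0,0,0,0,0,0.2]]' 60
```

```text
time: 12.52
ee_pos: [0.5559, 0.1538, 0.0824]
tool_rot: [-0.0, 0.837, 0.548, 0.0]
contact_force: [-1.8, 2.4, -3.1]
gripper_width: 0.0233
grip_force: 60.3
```

```bash
python3 -m creep '[[0,0,0,2,4.6,0,0.2],[0,0,0,2,4.6,0,0.2],[0,0,0,2,4.6,0,0.2],[0,0,0,2,4.6,0,0.2],[0,0,0,2,4.6,0,0.2],[0,0,0,1.2,2.7,0,0.2],[0,0,0,0,0,0,0.2]]'
python3 -m creep '[[0,0,0,1.2,2.7,0,0.2],[0,0,0,0.8,1.8,0,0.2],[0,0,0,0.8,1.8,0,0.2],[0,0,0,0,0,0,0.2]]'
```

```text
time: 13.4
ee_pos: [0.5669, 0.1793, 0.0823]
tool_rot: [-0.0, 0.837, 0.548, -0.0]
contact_force: [-4.5, 1.2, -3.5]
gripper_width: 0.0229
grip_force: 60.2
time: 13.9
ee_pos: [0.569, 0.1842, 0.0823]
tool_rot: [0.0, 0.837, 0.548, -0.001]
contact_force: [-6.1, -2.6, -0.4]
gripper_width: 0.0232
grip_force: 60.2
```

```bash
python3 -m creep '[[0,0,0,0.8,1.8,0,0.2],[0,0,0,0,0,0,0.2]]'
python3 -m creep '[[0,0,0,0.8,1.8,0,0.2],[0,0,0,0,0,0,0.2]]'
```

```text
time: 14.15
ee_pos: [0.569, 0.1843, 0.0822]
tool_rot: [0.001, 0.837, 0.548, -0.003]
contact_force: [-7.8, -8.6, 2.5]
gripper_width: 0.0236
grip_force: 60.2
time: 14.4
ee_pos: [0.569, 0.1844, 0.0822]
tool_rot: [0.001, 0.836, 0.548, -0.005]
contact_force: [-10.9, -13.5, 5.2]
gripper_width: 0.0235
grip_force: 60.2
```

```bash
python3 -m creep '[[0,0,0,-1.5,-3.6,0,0.2],[0,0,0,0,0,0,0.4],[0,0,0,0,0,0,0.5],[0,0,0,0,0,0,0.5],[0,0,0,0,0,20,0.5],[0,0,0,0,0,50,0.5],[0,0,0,0,0,60,0.5],[0,0,0,-20,-40,30,0.3],[0,0,0,-30,-50,0,0],[0,0,0,-30,-50,0,0]]'
python3 -m creep '[[0,0,0,-30,-50,0,0],[0,0,0,-30,-40,0,0],[0,0,0,0,0,0,0]]'
python3 chk.py 5 .088; python3 -c "
from plant import arm;print(arm.get_obs()['joint_pos'])"
```

```text
time: 15.65
ee_pos: [0.4901, 0.0441, 0.2453]
tool_rot: [0.001, 0.836, 0.548, 0.002]
contact_force: [1.0, -1.2, 0.4]
gripper_width: 0.0161
grip_force: 0.0
time: 16.02
ee_pos: [0.4289, -0.0469, 0.2442]
tool_rot: [0.001, 0.838, 0.546, 0.001]
contact_force: [-0.4, 0.6, 0.4]
gripper_width: 0.0005
grip_force: 0.0
ee [ 0.4289 -0.0469  0.2442] tool in jig [-296.6   34.1] yaw 1.155170705096733 F [-0.4  0.6  0.4]
['top', 'side'] jig mm [-283.5   62.7] dyaw -0.623085113575716 -148.9844970703125
['side'] jig mm [-271.7   30.2] dyaw 0.06585219909850859 -14.55916690826416
['top'] jig mm [-288.9   50.2] dyaw -0.3826396607142153 -120.16183471679688
[-1.62144768e-01 -2.15737005e-01  2.08457002e+00  6.25532721e-04
  1.26962833e+00  2.50524995e-01]
```

View pics/c5.png

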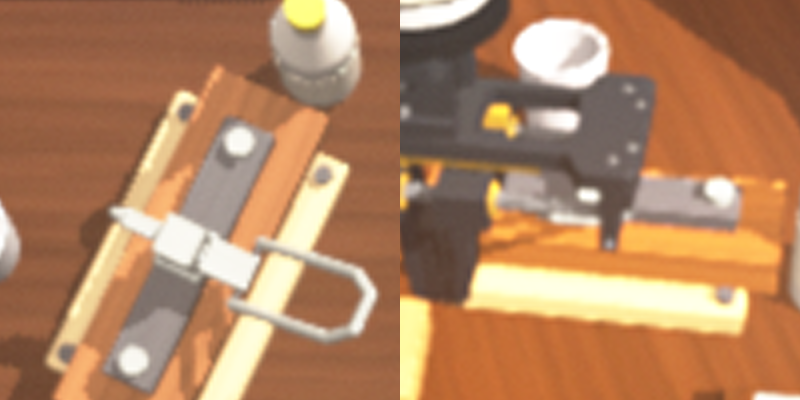

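The pin is home: its shoulder is against the post and the nose is out on the far side at crop (118,213). The ring is folded back, with its bar at crop (368,300). Next I bring the closed fingers behind the bar.

```bash
python3 -m creep '[[0,0,10,10,13.1,0,0],[0,0,10,10,13.1,0,0],[0,0,10,10,13.1,0,0],[0,0,10,10,13.1,0,0],[0,0,10,10,13.1,0,0],[0,0,10,10,13.1,0,0],[0,0,10,10,13.1,0,0],[0,0,10,10,13.1,0,0],[0,0,10,10,13.3,0,0],[0,0,0,0,0,0,0]]' 20
python3 - <<'E'
from fit import *
j=np.load('res.npy')[0];J=proj('top',[[*j[:2],.088]])[0].astype(int)-[45,60]
px=J+np.array([368,300])/4;h=np.array([.5635,.1719]);d=np.array([.4035,.915])
for b in np.arange(2.1,2.8,.1): print(round(b,2),(proj('top',[[*(h+.108*np.cos(b)*d),.088+.108*np.sin(b)]])[0]-px).round(1))
o=arm.get_obs();e=o['ee_pos'];print(e,(e[:2]-h)@d*1000,(e[:2]-h)@[-d[1],d[0]]*1000)
E
```

```text
time: 17.38
ee_pos: [0.521, 0.0754, 0.2428]
tool_rot: [0.0, 0.204, 0.979, 0.0]
contact_force: [-0.3, 0.1, -0.1]
gripper_width: 0.0007
grip_force: 0.0
2.1 [-15.   -4.9]
2.2 [-11.4  -3. ]
2.3 [-8.1 -1.1]
2.4 [-5.   0.7]
2.5 [-2.3  2.4]
2.6 [0.  3.9]
2.7 [2.1 5.3]
[0.52102373 0.07538079 0.24275681] -105.45425237292407 -0.07971740883076783
```

```bash
python3 -m creep '[[0,0,0,-7,-16,0,0],[0,0,0,0,0,-50,0],[0,0,0,0,0,-50,0],[0,0,0,0,0,-18,0],[0,0,0,0,0,0,0],[0,0,0,0,0,0,0]]'
python3 -c "
from h import *
o=arm.get_obs();e=o['ee_pos'];h=np.array([.5635,.1719]);d=np.array([.4035,.915]);print((e[:2]-h)@d*1000,(e[:2]-h)@[-d[1],d[0]]*1000)"
```

```text
time: 18.12
ee_pos: [0.5146, 0.057, 0.1267]
tool_rot: [0.002, 0.205, 0.979, 0.0]
contact_force: [0.8, -0.1, 0.3]
gripper_width: 0.0002
grip_force: 0.0
-124.89570115934818 -1.5874904009775883
```

```bash
python3 -m creep '[[0,0,0,4.6,14.3,7,0],[0,0,0,6,13.7,7,0],[0,0,0,6,13.7,7,0],[0,0,0,6,13.7,7,0],[0,0,0,6,13.7,2,0],[0,0,0,6,13.7,2,0],[0,0,0,6,13.7,1,0],[0,0,0,0,0,0,0]]'
python3 -c "
from h import *
o=arm.get_obs();e=o['ee_pos'];h=np.array([.5635,.1719]);d=np.array([.4035,.915]);print((e[:2]-h)@d*1000,(e[:2]-h)@[-d[1],d[0]]*1000)"
```

```text
time: 19.12
ee_pos: [0.5537, 0.155, 0.157]
tool_rot: [-0.0, 0.203, 0.979, -0.0]
contact_force: [0.1, 0.8, -0.4]
gripper_width: 0.0006
grip_force: 0.0
-19.465486633885057 2.1559608333787437
```

```bash
python3 -m creep '[[0,0,0,7.8,12.9,-2,0],[0,0,0,6,13.7,-4,0],[0,0,0,6,13.7,-5,0],[0,0,0,6,13.7,-6,0],[0,0,0,6,13.7,-6,0],[0,0,0,5,11.5,-6,0],[0,0,0,0,0,0,0],[0,0,0,0,0,0,0]]'
python3 - <<'E'
from h import *
o=arm.get_obs();e=o['ee_pos'];h=np.array([.5635,.1719]);d=np.array([.4035,.915]);print((e[:2]-h)@d*1000,(e[:2]-h)@[-d[1],d[0]]*1000)
t=snap('top','t6.png');s=snap('side','s6.png')
f=lambda im,x,y:cv2.resize(im[y:y+110,x:x+100],None,fx=4,fy=4,interpolation=cv2.INTER_CUBIC)
J=proj('top',[[.58,.21,.09]])[0].astype(int)-[50,55];K=proj('side',[[.58,.21,.09]])[0].astype(int)-[50,60]
cv2.imwrite('pics/c6.png',np.hstack([f(t,*J),f(s,*K)]))
E
```

```text
time: 20.12
ee_pos: [0.5903, 0.2329, 0.1285]
tool_rot: [-0.0, 0.204, 0.979, -0.0]
contact_force: [0.4, -0.2, -0.9]
gripper_width: 0.0008
grip_force: 0.7
66.58897978520999 0.08431009815312862
```

View pics/c6.png

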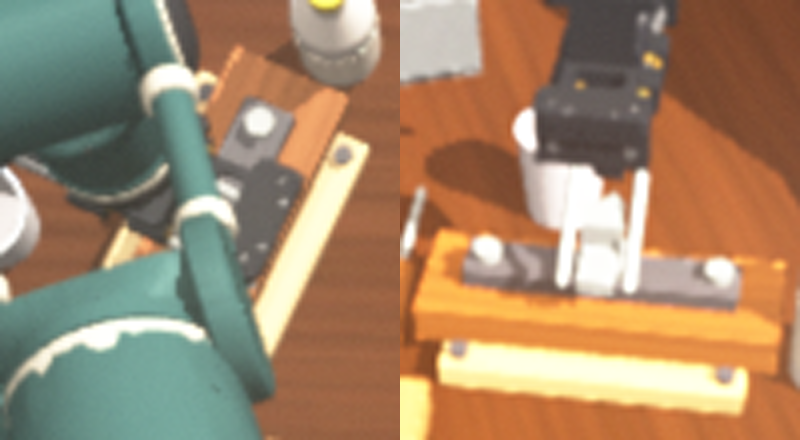

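The side crop shows the ring's arms on either side of the post, at crop columns 570 and 635, leaning over it with the bar ahead of the fingers. I keep pushing forward, then go over the bar and press it down.

```bash
python3 -m creep '[[0,0,0,3.2,7.3,0,0],[0,0,0,3.2,7.3,0,0],[0,0,0,1.6,3.7,0,0],[0,0,0,0,0,0,0]]'
python3 -m creep '[[0,0,0,0,0,50,0],[0,0,0,0,0,40,0],[0,0,0,6,13,0,0],[0,0,0,0,0,0,0],[0,0,0,0,0,0,0]]'
python3 -c "
from h import *
o=arm.get_obs();e=o['ee_pos'];h=np.array([.5635,.1719]);d=np.array([.4035,.915]);print((e[:2]-h)@d*1000,(e[:2]-h)@[-d[1],d[0]]*1000)"
```

```text
time: 20.72
ee_pos: [0.5921, 0.2432, 0.1222]
tool_rot: [-0.006, 0.204, 0.979, -0.009]
contact_force: [-6.2, -20.0, -10.6]
gripper_width: 0.0006
grip_force: 10.1
time: 21.35
ee_pos: [0.6037, 0.2645, 0.2174]
tool_rot: [-0.001, 0.204, 0.979, -0.0]
contact_force: [-0.1, 0.2, -0.1]
gripper_width: 0.0003
grip_force: 0.0
100.91716591275002 0.5495386064018684
```

```bash
python3 -m creep '[[0,0,0,1.6,3.7,-30,0],[0,0,0,0,0,-35,0],[0,0,0,0,0,-10,0],[0,0,0,0,0,-8,0],[0,0,0,0,0,-8,0],[0,0,0,0,0,-8,0],[0,0,0,0,0,0,0]]'
```

```text
time: 22.22
ee_pos: [0.6058, 0.2678, 0.1192]
tool_rot: [-0.0, 0.204, 0.979, -0.0]
contact_force: [0.1, -0.3, 0.6]
gripper_width: 0.0005
grip_force: 0.0
```

```bash
python3 -m creep '[[0,0,0,0,0,-6,0],[0,0,0,0,0,-6,0],[0,0,0,0,0,-6,0],[0,0,0,0,0,0,0]]'
python3 -m creep '[[0,0,0,0,0,-3,0],[0,0,0,0,0,-3,0],[0,0,0,0,0,0,0]]'
```

```text
time: 22.72
ee_pos: [0.6054, 0.2676, 0.1006]
tool_rot: [-0.001, 0.204, 0.979, -0.0]
contact_force: [-0.2, -0.4, 0.9]
gripper_width: 0.0005
grip_force: 0.0
time: 23.1
ee_pos: [0.6058, 0.2678, 0.0952]
tool_rot: [-0.0, 0.204, 0.979, -0.0]
contact_force: [-0.3, -0.5, -0.2]
gripper_width: 0.0003
grip_force: 0.0
```

```bash
python3 -m creep '[[0,0,0,0,0,-2,0],[0,0,0,0,0,-2,0],[0,0,0,0,0,0,0]]'
python3 -m creep '[[0,0,0,0,0,40,0],[0,0,0,0,0,60,0],[0,0,0,0,0,60,0],[0,0,0,-40,-40,0,0],[0,0,0,-40,-40,0,0],[0,0,0,-40,-40,0,0],[0,0,0,-40,-40,0,0],[0,0,0,-20,-40,0,0],[0,0,0,0,-40,0,0],[0,0,0,0,0,0,0]]'
python3 - <<'E'
from h import *
t=snap('top','t7.png');s=snap('side','s7.png')
f=lambda im,x,y:cv2.resize(im[y:y+110,x:x+100],None,fx=4,fy=4,interpolation=cv2.INTER_CUBIC)
J=proj('top',[[.58,.21,.09]])[0].astype(int)-[50,55];K=proj('side',[[.58,.21,.09]])[0].astype(int)-[50,60]
cv2.imwrite('pics/c7.png',np.hstack([f(t,*J),f(s,*K)]))
h=np.array([.5635,.1719]);d=np.array([.4035,.915])
for b in(0,.1,.2,.3,.5):
  X=[*(h+.108*np.cos(b)*d),.088+.108*np.sin(b)];print(b,(proj('top',[X])[0]-J)*4,(proj('side',[X])[0]-K)*4+[400,0])
E
```

```text
time: 23.48
ee_pos: [0.6064, 0.2684, 0.0921]
tool_rot: [0.0, 0.204, 0.979, 0.001]
contact_force: [0.6, 1.2, 2.9]
gripper_width: 0.0006
grip_force: 0.1
time: 24.72
ee_pos: [0.4254, 0.0259, 0.2515]
tool_rot: [0.0, 0.206, 0.979, -0.0]
contact_force: [0.6, 1.0, 0.5]
gripper_width: 0.0004
grip_force: 0.0
0 [110.55298548 179.73931874] [614.82022601 183.22499966]
0.1 [108.33019092 176.74376411] [614.84153726 171.20010271]
0.2 [107.61973652 174.42347582] [614.65662211 160.03209104]
0.3 [108.46769934 172.81986095] [614.2618226  149.83608401]
0.5 [114.94341696 171.89651892] [612.8350097  132.81537166]
```

View pics/c7.png

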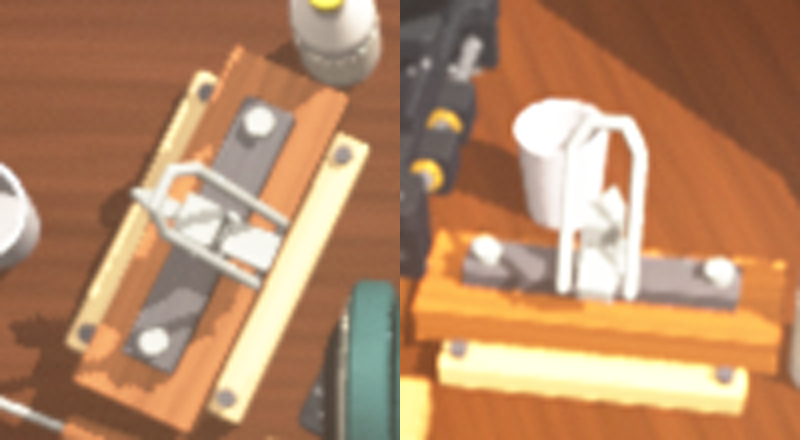

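Run:
```python
from h import *
h=np.array([.5635,.1719]);d=np.array([.4035,.915]);n=np.array([-d[1],d[0]])
J=proj('top',[[.58,.21,.09]])[0].astype(int)-[50,55];K=proj('side',[[.58,.21,.09]])[0].astype(int)-[50,60]
X=tri(K+np.array([610-400,122])/4,J+np.array([160,190])/4);v=X[:2]-h
print(X,v@d*1000,v@n*1000,np.arctan2(X[2]-.088,v@d),np.hypot(v@d,X[2]-.088))
for b in(.5,.6,.7,.8,.9):
  X=[*(h+.108*np.cos(b)*d),.088+.108*np.sin(b)];print(b,(proj('top',[X])[0]-J)*4,(proj('side',[X])[0]-K)*4+[400,0])
print(arm.get_obs()['ee_pos'])
```

```text
[0.58629878 0.22467726 0.17319713] 57.49050625981273 0.434738058500056 0.9771882628019429 0.10277991025857384
0.5 [114.94341696 171.89651892] [612.8350097  132.81537166]
0.6 [120.57781833 172.62447567] [611.80340694 126.21187071]
0.7 [127.78054108 174.16230273] [610.56321077 121.0195225 ]
0.8 [136.502191   176.50986374] [609.11988377 117.33462336]
0.9 [146.67046468 179.65587621] [607.48141712 115.24377453]
[0.42587592 0.02782084 0.25148675]
```

The ring is only at about 0.95 rad. Lifting the fingers probably dragged it back up. I come down on the bar from above and follow its arc.

```bash
python3 -m creep '[[0,0,0,27.4,34.2,0,0],[0,0,0,27.4,34.2,0,0],[0,0,0,27.4,34.2,0,0],[0,0,0,27.4,34.2,0,0],[0,0,0,27.4,34.2,0,0],[0,0,0,27.4,34.2,0,0],[0,0,0,0,0,0,0],[0,0,0,0,0,-35,0],[0,0,0,0,0,-20,0],[0,0,0,0,0,0,0]]'
cat > w.py <<'E'
from h import *
o=arm.get_obs();e=o['ee_pos'];h=np.array([.5635,.1719]);d=np.array([.4035,.915]);print((e[:2]-h)@d*1000,(e[:2]-h)@[-d[1],d[0]]*1000,e[2])
E
python3 w.py
```

```text
time: 26.08
ee_pos: [0.5882, 0.2325, 0.1939]
tool_rot: [-0.002, 0.204, 0.979, -0.001]
contact_force: [-0.4, -0.3, 0.1]
gripper_width: 0.0007
grip_force: 0.0
65.39864228610944 1.8755019664020434 0.19386671972513686
```

```bash
python3 -m creep '[[0,0,0,2.6,2.2,-10,0],[0,0,0,2.4,5.5,-8,0],[0,0,0,2.8,6.4,-8,0],[0,0,0,2.4,5.5,-7,0],[0,0,0,2.4,5.5,-9,0],[0,0,0,2,4.6,-8,0],[0,0,0,1.6,3.7,-9,0],[0,0,0,1.2,2.7,-10,0],[0,0,0,0,0,0,0]]'; python3 w.py
python3 -m creep '[[0,0,0,0.8,1.8,-10,0],[0,0,0,0.4,0.9,-10,0],[0,0,0,0,0,-6,0],[0,0,0,0,0,-4,0],[0,0,0,0,0,-3,0],[0,0,0,0,0,0,0]]'; python3 w.py
```

```text
time: 27.2
ee_pos: [0.6069, 0.269, 0.126]
tool_rot: [-0.001, 0.204, 0.979, -0.001]
contact_force: [-0.9, -0.7, 0.1]
gripper_width: 0.0004
grip_force: 0.0
106.35669659474021 -0.5838788123064751 0.126026291260464
time: 27.95
ee_pos: [0.6089, 0.2718, 0.0944]
tool_rot: [-0.0, 0.204, 0.979, -0.0]
contact_force: [-0.8, 1.1, 0.2]
gripper_width: 0.0006
grip_force: 0.0
109.72780982214856 -1.1956609188137346 0.09438620723044391
```

```bash
python3 -m creep '[[0,0,0,0,0,-2,0],[0,0,0,0,0,-1,0],[0,0,0,0,0,0,0]]'; python3 w.py
python3 -m creep '[[0,0,0,0,0,40,0],[0,0,0,0,0,60,0],[0,0,0,0,0,60,0],[0,0,0,-40,-40,0,0],[0,0,0,-40,-40,0,0],[0,0,0,-40,-40,0,0],[0,0,0,-40,-40,0,0],[0,0,0,-20,-40,0,0],[0,0,0,0,-40,0,0],[0,0,0,0,0,0,0]]'
cat > bail.py <<'E'
from fit import *
import sys
h=np.array([.5635,.1719]);yw=1.156
def seg(b):
    S=[]
    for r in(18,26):
        t=.104 if r==18 else .112;w=.010 if r==18 else .014
        P=[(0,r),(t-.016,r),(t,w*1000),(t,-w*1000),(t-.016,-r),(0,-r)]
        Q=[np.array([x*np.cos(b),y/1000,.088+x*np.sin(b)]) for x,y in P];S+=list(zip(Q[:-1],Q[1:]))
    return S
if __name__=='__main__':
  for k in sys.argv[1:]:
    G={n:grad(cv2.imread(f'pics/{n[0]}{k}.png')) for n in('top','side')}
    o=[]
    for b in np.arange(-.1,1.5,.05):
        X=pts(seg(b))
        o.append([b]+[max(map_coordinates(G[n],proj(n,T([*(h+np.array(q)),yw],X)).T[::-1],order=1).mean() for q in [(i*.002,j*.002) for i in(-1,0,1) for j in(-1,0,1)]) for n in G])
    o=np.array(o);print(k,[(o[np.argsort(-o[:,i])[:4],0].round(2),np.sort(-o[:,i])[:4].round(0)) for i in(1,2)],'sum',o[np.argsort(-o[:,1:].sum(1))[:4],0].round(2))
E
python3 -c "
from h import *
snap('top','t8.png');snap('side','s8.png')"; python3 bail.py 5 7 8
```

```text
time: 28.32
ee_pos: [0.6089, 0.2719, 0.0916]
tool_rot: [0.0, 0.204, 0.979, 0.0]
contact_force: [-0.8, 1.1, 1.4]
gripper_width: 0.0008
grip_force: 0.0
109.87676901422164 -1.2172444044654187 0.09159193850436345
time: 29.58
ee_pos: [0.4287, 0.03, 0.2518]
tool_rot: [0.001, 0.206, 0.979, -0.0]
contact_force: [0.6, 0.0, -0.1]
gripper_width: 0.0007
grip_force: 0.0
5 [(array([0.8 , 0.85, 0.75, 0.9 ]), array([-136., -133., -131., -131.])), (array([0.25, 0.3 , 0.4 , 0.35]), array([-128., -128., -123., -123.]))] sum [0.8  0.85 0.9  1.2 ]
7 [(array([0.9 , 1.05, 0.85, 1.  ]), array([-167., -166., -165., -165.])), (array([0.75, 0.8 , 1.15, 1.1 ]), array([-144., -144., -143., -143.]))] sum [0.9  0.85 1.05 1.1 ]
8 [(array([0.9 , 0.85, 1.  , 1.05]), array([-168., -167., -167., -166.])), (array([0.75, 0.8 , 0.7 , 0.85]), array([-145., -145., -144., -143.]))] sum [0.85 0.9  1.1  1.  ]
```

Numerically the ring still reads about 0.9 rad, so the thin fingertip passed in front of the bar. The fingers now straddle the bar and grip it lightly, which gives feedback, and lead it along its arc.

```bash
python3 -m creep '[[0,0,0,27.2,33.6,0,0.45],[0,0,0,27.2,33.6,0,0.45],[0,0,0,27.2,33.6,0,0.45],[0,0,0,27.2,33.6,0,0.45],[0,0,0,27.2,33.6,0,0.45],[0,0,0,27.2,33.6,0,0.45],[0,0,0,0,0,0,0.45],[0,0,0,0,0,-40,0.45],[0,0,0,0,0,-40,0.45],[0,0,0,0,0,-17,0.45]]' 5
python3 -m creep '[[0,0,0,0,0,0,0.45],[0,0,0,0,0,0,0.45]]';python3 w.py
python3 -m creep '[[0,0,0,0,0,0,0.2],[0,0,0,0,0,0,0],[0,0,0,0,0,0,0],[0,0,0,0,0,0,0],[0,0,0,0,0,0,0]]' 5;python3 w.py
```

```text
time: 30.92
ee_pos: [0.5896, 0.2332, 0.1514]
tool_rot: [-0.002, 0.204, 0.979, -0.001]
contact_force: [0.6, -0.1, 0.2]
gripper_width: 0.0397
grip_force: 0.0
time: 31.18
ee_pos: [0.5932, 0.2339, 0.1565]
tool_rot: [0.001, 0.204, 0.979, 0.001]
contact_force: [0.4, 0.5, 1.2]
gripper_width: 0.0398
grip_force: 0.0
68.71286627889334 -2.143541183147024 0.1564629671817674
time: 31.8
ee_pos: [0.5923, 0.2336, 0.1547]
tool_rot: [0.0, 0.204, 0.979, 0.0]
contact_force: [-0.1, 0.3, 1.4]
gripper_width: 0.0073
grip_force: 5.0
68.0530638055923 -1.4788355646055893 0.1547073046029108
```

```bash
python3 -m creep '[[0,0,0,2.9,6.7,-6.4,0],[0,0,0,2.5,5.6,-6.3,0],[0,0,0,2.2,5,-6.7,0],[0,0,0,0,0,0,0]]' 5;python3 w.py
python3 -m creep '[[0,0,0,2,4.6,-7.1,0],[0,0,0,1.8,4,-7.5,0],[0,0,0,1.5,3.5,-7.8,0],[0,0,0,0,0,0,0]]' 5;python3 w.py
```

```text
time: 32.3
ee_pos: [0.5992, 0.251, 0.1337]
tool_rot: [-0.001, 0.204, 0.979, -0.001]
contact_force: [-0.4, -1.6, 0.3]
gripper_width: 0.0078
grip_force: 5.2
86.74617896687721 -0.7381646710810583 0.133669932321717
time: 32.8
ee_pos: [0.6046, 0.263, 0.1116]
tool_rot: [-0.001, 0.204, 0.979, -0.0]
contact_force: [-0.2, -1.4, -0.3]
gripper_width: 0.0075
grip_force: 5.4
99.93702102924458 -0.8698652100903037 0.11161818066654922
```

```bash
python3 -m creep '[[0,0,0,0.9,2.1,-6,0],[0,0,0,0.7,1.6,-6,0],[0,0,0,0,0,0,0]]' 5;python3 w.py
python3 -m creep '[[0,0,0,0,0,0,0.3],[0,0,0,0,0,0,0.3],[0,0,0,0,0,0,0.3],[0,0,0,0,0,30,0.3],[0,0,0,0,0,10,0],[0,0,0,0.8,1.8,0,0],[0,0,0,0,0,0,0],[0,0,0,0,0,0,0]]' 5;python3 w.py
```

```text
time: 33.17
ee_pos: [0.6064, 0.2666, 0.1001]
tool_rot: [-0.0, 0.204, 0.979, -0.0]
contact_force: [-0.9, -1.2, -1.1]
gripper_width: 0.0078
grip_force: 5.4
103.91761430104621 -1.0623396474147007 0.10006912064589171
time: 34.17
ee_pos: [0.6067, 0.2681, 0.1394]
tool_rot: [-0.001, 0.204, 0.979, -0.001]
contact_force: [-0.0, -0.0, 0.4]
gripper_width: 0.0003
grip_force: 0.0
105.46824574951523 -0.7309124283991011 0.1394362563922006
```

```bash
python3 -m creep '[[0,0,0,0.4,0.9,-10,0],[0,0,0,0,0,-8,0],[0,0,0,0,0,-8,0],[0,0,0,0,0,-7,0],[0,0,0,0,0,-5,0],[0,0,0,0,0,-4,0],[0,0,0,0,0,-3,0],[0,0,0,0,0,0,0]]' 5;python3 w.py
python3 -m creep '[[0,0,0,0,0,-2,0],[0,0,0,0,0,-2,0],[0,0,0,0,0,0,0]]' 5;python3 w.py
```

```text
time: 35.17
ee_pos: [0.6077, 0.2692, 0.0956]
tool_rot: [-0.0, 0.204, 0.979, -0.0]
contact_force: [-0.2, -1.1, -0.4]
gripper_width: 0.0002
grip_force: 0.0
106.88718693091353 -1.2254046580537914 0.09555318564501605
time: 35.55
ee_pos: [0.6078, 0.2692, 0.0916]
tool_rot: [-0.0, 0.204, 0.979, -0.0]
contact_force: [0.3, 0.4, -0.6]
gripper_width: 0.0001
grip_force: 0.0
106.9181020672245 -1.2416007443207742 0.09159167812362223
```

```bash
python3 -m creep '[[0,0,0,0,0,-2,0],[0,0,0,0,0,-1.5,0],[0,0,0,0,0,0,0]]' 5;python3 w.py
python3 -m creep '[[0,0,0,0,0,40,0],[0,0,0,0,0,60,0],[0,0,0,0,0,60,0],[0,0,0,-40,-40,0,0],[0,0,0,-40,-40,0,0],[0,0,0,-40,-40,0,0],[0,0,0,-40,-40,0,0],[0,0,0,-20,-40,0,0],[0,0,0,0,-40,0,0],[0,0,0,0,0,0,0]]'
python3 -c "
from h import *
snap('top','t9.png');snap('side','s9.png')
for k in 'ts':
  a,b=[cv2.imread(f'pics/{k}{i}.png').astype(int) for i in (8,9)];print(k,(np.abs(a-b).max(2)>40).sum())"; python3 bail.py 9
```

```text
time: 35.92
ee_pos: [0.6078, 0.2692, 0.088]
tool_rot: [-0.0, 0.204, 0.979, -0.0]
contact_force: [-0.2, -0.2, -0.4]
gripper_width: 0.0007
grip_force: 0.0
106.89651339258339 -1.2345793978422517 0.08801734904965182
time: 37.17
ee_pos: [0.4275, 0.0275, 0.2486]
tool_rot: [0.001, 0.206, 0.979, -0.0]
contact_force: [-0.4, 0.4, 0.2]
gripper_width: 0.0004
grip_force: 0.0
t 1905
s 1928
9 [(array([-0.05,  0.  , -0.1 ,  0.05]), array([-191., -191., -191., -184.])), (array([ 0.05,  0.  , -0.05, -0.1 ]), array([-144., -142., -140., -138.]))] sum [ 0.   -0.05 -0.1   0.05]
```

Run:
```python
from bail import *
D=np.array([0,0,.075]);X=pts([(a+D,b+D) for a,b in PIN]);d=np.array([.4035,.915])
for k in '579':
  for n in('top','side'):
    if k=='5' and n=='side':continue
    G=grad(cv2.imread(f'pics/{n[0]}{k}.png'));o=[]
    for s in np.arange(-.01,.0101,.0005):
        o.append(max(map_coordinates(G,proj(n,T([*(h+.030*d+s*d+l*np.array([-d[1],d[0]])),yw],X)).T[::-1],order=1).mean() for l in np.arange(-.003,.0031,.001)))
    o=np.array(o);i=np.argsort(-o)[:4];print(k,n,(np.arange(-.01,.0101,.0005)[i]*1000).round(1),o[i].round())
# bystanders: changed areas since the start
for n in('top','side'):
    a,b=[cv2.GaussianBlur(cv2.imread(f'pics/{n[0] if i else n}{i}.png' if i else f'pics/{n}0.png'),(0,0),1).astype(int) for i in(0,9)]
    m=(np.abs(a-b).max(2)>45).astype(np.uint8);N,_,st,c=cv2.connectedComponentsWithStats(m)
    print(n,[list(map(int,s)) for s in st[1:] if s[4]>25])
```

```text
5 top [-4.  -3.5 -4.5 -3. ] [175. 175. 174. 174.]
7 top [-5.  -4.5 -5.5 -4. ] [174. 174. 174. 173.]
7 side [  1.5   1.    2.  -10. ] [139. 139. 139. 139.]
9 top [-3.  -3.5 -2.5 -4. ] [175. 175. 174. 174.]
9 side [-6.  -5.5 -6.5 -5. ] [134. 134. 134. 134.]
top [[217, 169, 47, 45, 536], [267, 200, 110, 200, 11558], [455, 207, 36, 25, 224], [196, 210, 9, 7, 44], [418, 216, 41, 23, 295], [575, 296, 65, 104, 3211], [178, 319, 41, 19, 275], [146, 334, 19, 6, 61], [149, 338, 56, 19, 614], [141, 344, 11, 9, 53], [203, 348, 18, 9, 73], [198, 359, 16, 5, 39], [108, 362, 43, 38, 896], [270, 363, 23, 6, 54], [265, 369, 15, 31, 278], [382, 369, 62, 31, 975], [76, 381, 19, 19, 241], [561, 394, 11, 6, 37]]
side [[0, 0, 185, 220, 20358], [218, 0, 56, 75, 3485], [243, 68, 31, 18, 140], [223, 75, 62, 83, 3269], [309, 132, 14, 30, 160], [299, 146, 5, 13, 47], [304, 157, 8, 5, 33], [0, 205, 23, 8, 76], [0, 214, 51, 186, 4434], [309, 332, 52, 68, 857], [350, 367, 38, 33, 278]]
```

```bash
python3 -c "
from plant import arm;print(arm.finish_job())"
```

```text
the job is handed in; nothing more can be done
None
```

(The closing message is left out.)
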